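Send a finished glazing job down the hand-over rail

TASK

The glazing job in the yellow tray is finished: pick the carrier up by its black tab, hook its two rollers over the sloped hand-over rail near its upper end, above the green tape, and let go only when the rail is carrying it, so that it rolls down to the rubber stop by itself. The rail is only clamped in slotted brackets and never sits exactly where it should, so feel for it and press on it only gently. Check that the carrier has come to rest at the stop, and leave the blue carrier and the other things on the bench alone.

Things in the scene. Friction and masses are not known exactly. Their poses are not given: they have to be found in the camera images.
- carrier: Roller carrier with a YELLOW tray (spectacles in it), 0.2 to 0.4 kg, standing on its tray. Origin: underside, below the middle of its rollers; z up, y along its travel, x across. Tray x -40 to +50, y -75 to +75 mm, 28 mm high. A steel strap rises on the -x side and carries rollers and grip tab; it is a hook open to its +x side: there nothing lies between tray (28 mm) and rollers (131 mm).
- carrier_hook (a point): Point midway between the yellow carrier's two rollers, at the underside of their treads, 135 mm above its origin; axes as the carrier's. White rollers turn about x at y = +30 and -30 mm: tread radius 10 mm, 9 mm wide, centred on x = 0, between flanges of 14 mm radius that reach 4 mm lower. On the rail this point lies on the bar's top edge.
- carrier_strap (a point): Point on the inner (+x) face of the yellow carrier's strap, 6.5 mm to the -x side of carrier_hook and 20 mm below it; axes as the carrier's. The upright part of the strap is 84 mm wide (y), 4 mm thick, from 49 mm below to 30 mm above carrier_hook: this face meets the bar's side when the hook is moved over the bar.
- carrier_grip (a point): Middle of the black grip tab on top of the yellow carrier, 190 mm above its origin; axes as the carrier's. The tab is 10 mm thick (x), 32 mm wide (y), from 165 to 210 mm height; grip it from above across its thickness.
- rail_stand: Fixed stand of the sloped rail. Origin on the bench under the bar's middle; y along the rail (+y is uphill), z up. Posts at x = 80 to 100, y = +-189 mm, 25 mm taller than the bar; brackets there reach the bar from +x, 17 mm below its top, so a hook open to +x goes on from the -x side. Bar: steel, 430 mm long, 6 mm thick (x), 23 mm high, top rounded, slope 6 degrees (0.105 rad about x).
- rail_load (a point): Nominal point of the bar's top edge 120 mm uphill of its middle, a good place to hang the carrier; fixed to the stand, axes as the stand's. The real bar is clamped up to 12 mm higher or lower and up to 10 mm to either side (x) of nominal, parallel to it: feel for it. Its rubber mounts give 1 mm per 5 N. The green tape is 75 mm downhill of this point.
- rail_stop (a point): Nominal point of the bar's top edge at the uphill face of the black rubber stop, 180 mm downhill of the bar's middle; axes as the stand's; the real one is off as for rail_load. The carrier rests there with its lower roller against the stop and carrier_hook 44 mm uphill of this face. It rolls at about 0.08 m/s.
- other: Another carrier of the same shape and size, with a BLUE tray, standing on the bench: leave it alone. Axes and origin as carrier.
- pliers: Red-handled pliers lying on the bench, 130 mm long, 13 mm high; origin at the middle. Leave alone.
- case: Black spectacle case, 65 by 160 by 42 mm high, lying on the bench; origin at the middle of its underside. Leave alone.
- spray: Small amber bottle of lens cleaner, 44 mm diameter, 130 mm high; origin at the middle of its underside. Leave alone.
- screwdriver: Yellow-handled screwdriver lying on the bench, 170 mm long. Leave alone.

How it is judged:
By the outcome, as a careful person would: the job done as asked, in the order asked, and still so for the second after the job is handed in, with the robot touching nothing.
It also fails if it takes over 54 s, if anything falls off the work surface, if the arm or the gripper's body presses on something with over 40 N, if the wrist force passes 120 N, or if a joint passes its speed limit or range.

ROBOT

A 6-joint arm with a two-finger parallel gripper is mounted at the origin on the work surface. World frame = base frame: x ahead of the robot, y to its left, z up, the work surface at z = 0. Lengths are in mm, angles in rad, forces in N, time in s.
With the tool pointing down it reaches from about 300 to 775 mm from the base axis. Payload 14.6 kg.
Tool frame: the origin (TCP) lies midway between the tips of the shut fingers; the grasp point (between the pads) lies 19 mm behind it; z points along the fingers, y is the direction in which the jaws open and shut (so a half turn about z gives the same grasp; the last joint's range is limited). The gripper opens to 94 mm and grips with 3 to 60 N. Pads are 16 mm wide; open, the fingers measure 119 mm over their backs; the gripper's body (75 mm by 177 mm) begins 78 mm behind the grasp point.
Start: joints at [-1.333, 0.3, 1.521, -0, 1.321, -0.067], TCP at [165.049, -524.641, 205.446] pointing down, gripper open.
Joint ranges: [-3.03, 3.03], [-0.79, 2.21], [0.23, 2.52], [-1.04, 4.18], [0, 3.07], [-2.55, 2.55]. Speed limits (rad/s): [2.22, 2.22, 2.57, 3.14, 3.14, 3.14].

INTERFACE

Orientations are given as [roll, pitch, yaw] about the fixed x, y, z axes, in that order (R = Rz(yaw) Ry(pitch) Rx(roll)).
In Python, from cell import manip gives the robot as it stands.
- The arm moves only by the tool play_rows, never from a script. Its argument "commands" is a list of rows, each an object of numbers: "x", "y", "z": the shift along the tool's x, y, z in m; "wx", "wy", "wz": the turn, a rotation vector about the tool's x, y, z in degrees; "grip": the opening, from 0 (shut) to 1 (fully open). In form: [{"x": .., "y": .., "z": .., "wx": .., "wy": .., "wz": .., "grip": ..}, ...]. A call has 1 to 20 rows; each row shifts and turns the commanded pose from where the row before left it, along the tool's axes as they then stand; what a row does not reach is not made up. A row lasts 1/8 s, in which the tool goes at most 62.5 mm and 10.7 degrees, less where a joint would pass 70% of its speed; a pose out of reach is approached as far as the arm can. A call is refused whole if a number of a shift passes 0.0625 or a number of a turn 10.7, either way. A call with a gripper value outside its range is refused whole. The fingers move at their own pace and stop on an object; "squeeze" is the grip in N (left out, the last holds). Time passes only in rows, so rows that do not move let the fingers close. It gives the time, the measured TCP pose, the force and the opening at its end, in the units of the state.
- manip.read_state(): the state, without advancing time (a new reading comes with each control period).
- manip.camera(name): name is "side" or "top"; returns (picture, depth): 480x640x3 uint8, red, green, blue; 480x640 float32, mm along the optical axis (not along the pixel's ray), 0 where there is no reading.
- manip.camera_info(name): a dict with "intrinsics" (3x3 intrinsics, pixels), "k1" (the pictures are not rectified: a ray, as slopes to the right and down, at radius r is drawn at 1 + k1 r^2 times it, then the intrinsics apply), "camera_from_world" (4x4, takes a point from world to camera coordinates). Camera axes: x right, y up, looking along -z (the intrinsics and any distortion apply to the point x, -y, -z); pixel columns grow to the right and rows downward; lengths in mm; the calibration is good to about 2 mm. A picture is of the moment at which its call begins. camera_info takes no time and is no camera call.
- manip.sign_off(): hands the job in, once; it reports no verdict.
The state is a dict: "clock": time; "joints": joint angles; "qd": joint speeds; "effort": joint torques, N m; "eef_pos": TCP position; "eef_rot": TCP orientation; "wrist_force": force on the tool from outside, world axes, zero at the start; "moment": the same for the moment, N m; "finger_gap": finger opening in mm.
Only numpy, scipy, OpenCV 4.12 (cv2) and the standard library are available. Lean on these libraries where they do the work, as an engineer would, in place of code of your own. Each camera call takes 0.05 s, during which the arm holds its last target.

## Working session

There is one attempt and no reset: what is moved stays moved. The work goes in short steps, Python scripts to look and compute and a tool call to move; the robot and the scene stay as the last step left them, time stands still between calls to the robot, and variables do not carry over. Pictures are saved under pics/ and viewed, and the job is handed in when it is done.

Besides the shell and the picture viewer there is one more tool, called after "Call:" as name(argument=value, ...) on one line, values as JSON. play_rows: Moves the arm, as the interface text tells. Its arguments: {"type":"object","properties":{"commands":{"type":"array"},"squeeze":{"type":"number"}},"required":["commands"]}

```bash
ls; mkdir -p pics; python3 - <<'E'
from cell import manip
import cv2,numpy as np
print(manip.read_state())
for n in("side","top"):
    p,d=manip.camera(n); cv2.imwrite(f"pics/{n}0.png",p[:,:,::-1]); np.save(f"pics/{n}0.npy",d); i=manip.camera_info(n); print(n,i)
E
```

```text
pics
{'clock': 0.0, 'joints': array([-1.33258146e+00,  3.00488633e-01,  1.52162318e+00,  1.97723677e-05,
        1.32069157e+00, -6.65815343e-02]), 'qd': array([ 0.00130734,  0.00174623,  0.00100512, -0.0015498 ,  0.00079569,
        0.00059756]), 'effort': array([ 2.77503794e-03, -5.31803370e+01, -3.52734661e+01,  7.09142187e-02,
        2.44354480e-02, -1.05871582e-04]), 'eef_pos': array([ 165.00040549, -524.37443666,  204.85890766]), 'eef_rot': array([-3.14038589e+00, -9.96609270e-05,  3.04791436e-01]), 'wrist_force': array([0.25607382, 0.40414392, 0.14960435]), 'moment': array([-0.00676744,  0.03345018,  0.04583031]), 'finger_gap': 94.26416368694069}
side {'intrinsics': array([[607.55613344,   0.        , 318.29213694],
       [  0.        , 607.55613344, 230.91237424],
       [  0.        ,   0.        ,   1.        ]]), 'k1': 0.06495271383306582, 'camera_from_world': array([[ 9.74334978e-01, -2.24590164e-01,  1.51857844e-02,
        -5.49111145e+02],
       [ 1.23735198e-01,  5.90710471e-01,  7.97339790e-01,
        -1.99624576e+02],
       [-1.88045076e-01, -7.74997031e-01,  6.03339582e-01,
        -1.45509375e+03],
       [ 0.00000000e+00,  0.00000000e+00,  0.00000000e+00,
         1.00000000e+00]])}
top {'intrinsics': array([[519.22091869,   0.        , 313.58032473],
       [  0.        , 519.22091869, 247.96238863],
       [  0.        ,   0.        ,   1.        ]]), 'k1': -0.12453392749001593, 'camera_from_world': array([[ 2.24078608e-02, -9.99301299e-01,  2.99132282e-02,
        -4.48411207e+01],
       [ 9.96279090e-01,  2.48107747e-02,  8.25372711e-02,
        -5.36263424e+02],
       [-8.32217727e-02,  2.79524400e-02,  9.96138945e-01,
        -1.22513520e+03],
       [ 0.00000000e+00,  0.00000000e+00,  0.00000000e+00,
         1.00000000e+00]])}
```

View pics/side0.png

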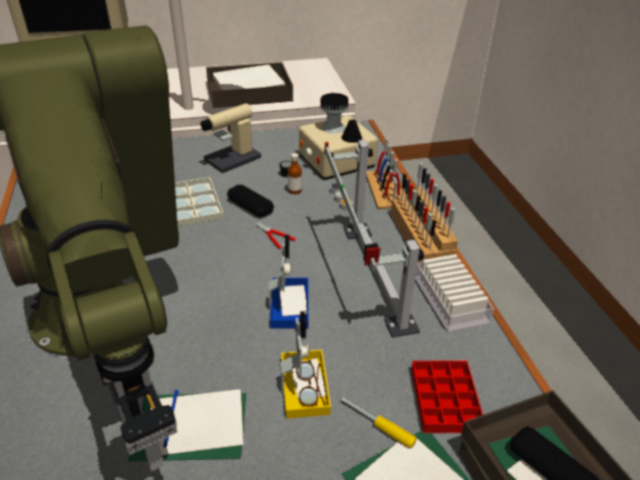

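View pics/top0.png

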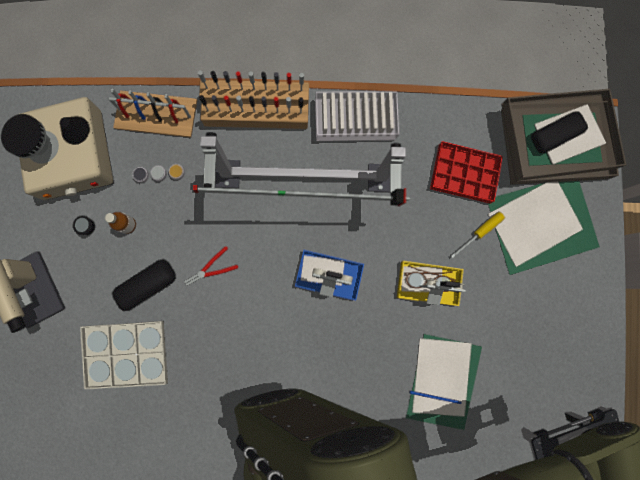

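The top view shows the yellow carrier at about (430,283) and the blue one at (328,275). The rail runs from (195,187) at the uphill end to (400,197) at the stop, with green tape at (281,193). Next I'll enlarge these areas.

```bash
cat > h.py <<'E'
import numpy as np,cv2
from cell import manip
def proj(n,P):
    i=manip.camera_info(n);K=i["intrinsics"];T=i["camera_from_world"]
    P=np.atleast_2d(P);c=P@T[:3,:3].T+T[:3,3]
    s=np.c_[c[:,0]/-c[:,2],-c[:,1]/-c[:,2]]
    r2=(s**2).sum(1,keepdims=True);s=s*(1+i["k1"]*r2)
    return s*[K[0,0],K[1,1]]+[K[0,2],K[1,2]]
def ray(n,uv):
    i=manip.camera_info(n);K=i["intrinsics"];T=i["camera_from_world"]
    s=(np.array(uv,float)-[K[0,2],K[1,2]])/K[0,0];u=s.copy()
    for _ in range(20): u=s/(1+i["k1"]*(u@u))
    d=np.array([u[0],-u[1],-1.]);R=T[:3,:3]
    return -R.T@T[:3,3],R.T@d
def atz(n,uv,z):
    o,d=ray(n,uv);return o+d*(z-o[2])/d[2]
def atd(n,uv,dep):
    o,d=ray(n,uv);return o+d*dep
def tri(uvs,uvt):
    o1,d1=ray("side",uvs);o2,d2=ray("top",uvt)
    A=np.c_[d1,-d2];t=np.linalg.lstsq(A,o2-o1,rcond=None)[0]
    a=o1+d1*t[0];b=o2+d2*t[1];return (a+b)/2,np.linalg.norm(a-b)
def crop(src,x,y,w,h,f,out):
    im=cv2.imread(src)[y:y+h,x:x+w]
    cv2.imwrite(out,cv2.resize(im,None,fx=f,fy=f,interpolation=cv2.INTER_CUBIC))
E
python3 - <<'E'
from h import *
crop("pics/top0.png",385,245,100,75,8,"pics/t_car.png")
crop("pics/side0.png",260,300,100,130,4.6,"pics/s_car.png")
crop("pics/top0.png",180,125,240,110,3.3,"pics/t_rail.png")
crop("pics/side0.png",300,120,140,220,2.7,"pics/s_rail.png")
E
```

```text
(no output)
```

View pics/t_car.png

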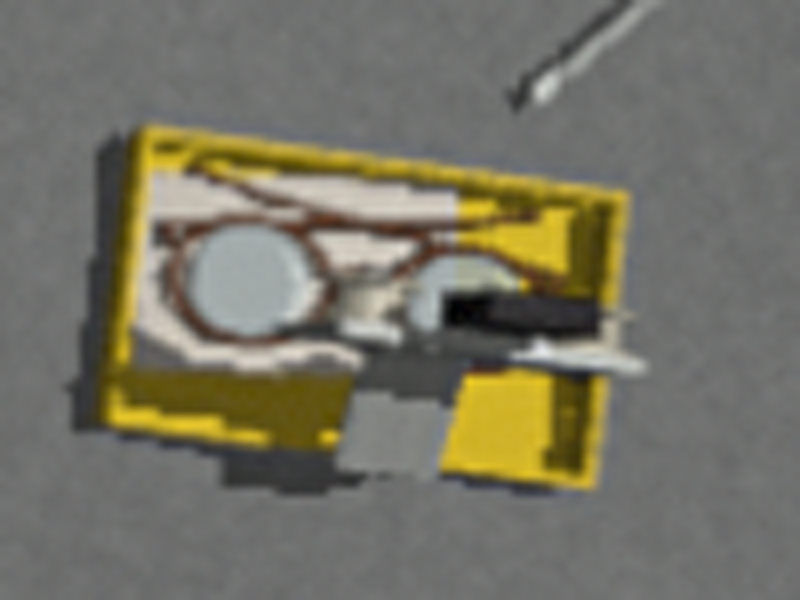

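View pics/s_car.png

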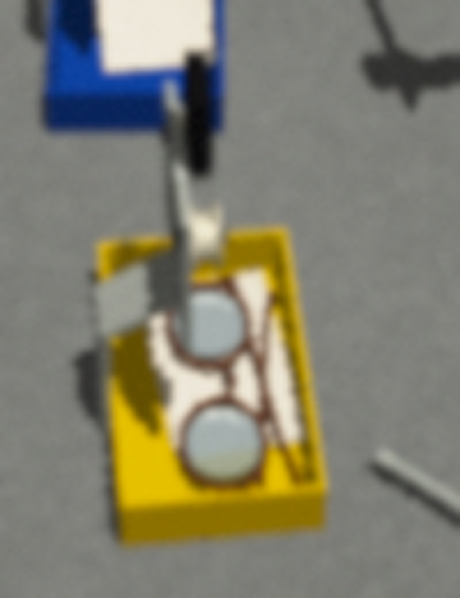

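View pics/t_rail.png

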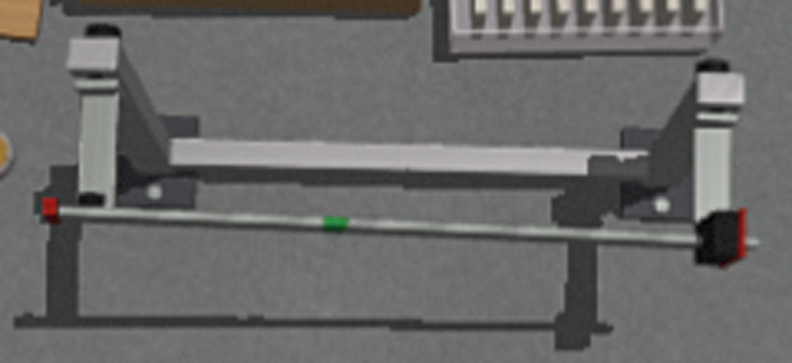

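View pics/s_rail.png

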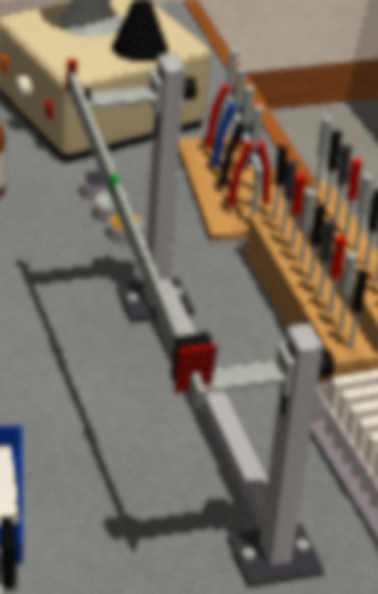

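```bash
python3 - <<'E'
from h import *
from scipy.optimize import least_squares
c=np.array([(145,127),(628,190),(598,488),(106,422)])/8+[385,245]-0.44
loc=np.array([(50,75,28),(50,-75,28),(-40,-75,28),(-40,75,28.)])
cs=np.array([(290,230),(100,242)])/4.6+[260,300]   # far corners in side, rim
def W(p,l):
    x,y,a=p;R=np.array([[np.cos(a),-np.sin(a),0],[np.sin(a),np.cos(a),0],[0,0,1]]);return np.array(l)@R.T+[x,y,0]
P=[atz("top",q,28) for q in c];print(np.round(P))
f=lambda p:(W(p,loc)-P)[:,:2].ravel()
r=least_squares(f,[400,-200,0.]);print(r.x,np.round(r.fun,1))
d=np.load("pics/top0.npy");ds=np.load("pics/side0.npy")
tab=W(r.x,[(-5,16,210),(-5,-16,210),(5,-16,210),(5,16,210),(0,0,190)])
print("tab pred top",(proj("top",tab)-[385,245])*8,"side",(proj("side",tab)-[260,300])*4.6)
print("tray side",(proj("side",W(r.x,loc))-[260,300])*4.6)
def TT(n,cx,cy): return np.array([cx,cy])/3.3+[180,125]-.35
def SS(cx,cy): return np.array([cx,cy])/2.7+[300,120]-.3
for nm,t,s in [("tape",(336,223),(113,180)),("upend",(50,208),(72,68)),("stopctr",(720,237),(194,362))]:
    a,e=tri(SS(*s),TT(0,*t));print(nm,a.round(1),round(e,1))
for t in [(200,214),(336,223),(450,228),(600,235),(94,55),(720,88),(80,52),(112,52),(700,92),(740,92)]:
    q=TT(0,*t);u,v=np.round(q).astype(int)
    w=d[v-2:v+3,u-2:u+3];k=np.min(w[w>0]);print(t,q.round(1),atd("top",q,k).round(1))
for s in [(194,362),(305,335),(170,62)]:
    q=SS(*s);u,v=np.round(q).astype(int);w=ds[v-1:v+2,u-1:u+2];print(s,atd("side",q,np.median(w)).round(1))
E
```

```text
[[ 512. -247.   28.]
 [ 496. -397.   28.]
 [ 406. -388.   28.]
 [ 423. -237.   28.]]
[ 4.54252924e+02 -3.16630388e+02 -1.10114897e-01] [ 0.3 -0.1 -0.4  0.2  0.5  1.  -0.4 -1.1]
tab pred top [[481.39660962 322.31135813]
 [601.20760849 338.11852883]
 [605.47865442 299.73456725]
 [485.7620932  283.83602977]
 [521.18858315 312.10416997]] side [[175.61727794  46.45645897]
 [182.56335715 101.13991568]
 [206.68147892  99.34819809]
 [199.21703524  44.75254181]
 [191.03729573 106.52917878]]
tray side [[280.58952625 225.07275203]
 [321.83157991 486.26655529]
 [115.4544773  504.75066437]
 [ 92.8243644  239.99603214]]
tape [626.   40.2 256.7] 0.4
upend [627.7 207.2 277.1] 1.2
stopctr [ 629.2 -194.7  236.4] 1.8
(200, 214) [240.3 189.5] [626.5 119.6 272.4]
(336, 223) [281.5 192.2] [625.   39.9 263. ]
(450, 228) [316.  193.7] [625.1 -28.  256. ]
(600, 235) [361.5 195.9] [ 625.5 -119.4  245.3]
(94, 55) [208.1 141.3] [715.  182.7 293.8]
(720, 88) [397.8 151.3] [ 718.1 -191.5  250.9]
(80, 52) [203.9 140.4] [717.1 191.3 292.2]
(112, 52) [213.6 140.4] [717.8 172.7 291.3]
(700, 92) [391.8 152.5] [ 715.1 -179.1  251.1]
(740, 92) [403.9 152.5] [ 715.9 -203.8  251.5]
(194, 362) [ 626.5 -204.5  244.9]
(305, 335) [ 720.1 -194.7  248.7]
(170, 62) [717.9 183.  286.9]
```

Call:
play_rows(commands=[{"z":-0.03},{"wz":-9.46},{"wz":-9.46},{"wz":-9.46},{"wz":-9.46},{"wz":-9.46},{"wz":-9.46},{"wz":-9.46},{"x":0.0238,"y":0.0266},{"x":0.0238,"y":0.0266},{"x":0.0238,"y":0.0266},{"x":0.0238,"y":0.0266},{"x":0.0238,"y":0.0266},{"x":0.0238,"y":0.0266},{"x":0.0238,"y":0.0266},{"x":0.0238,"y":0.0266},{"x":0.0238,"y":0.0266},{"x":0.0238,"y":0.0266},{},{}], squeeze=30)

```text
$.commands[0]: bad value
```

```bash
python3 - <<'E'
from h import *
s=manip.read_state();print(s["clock"],s["eef_pos"],s["eef_rot"],s["joints"])
for n in("side","top"):
    p,d=manip.camera(n); cv2.imwrite(f"pics/{n}1.png",p[:,:,::-1])
crop("pics/side1.png",220,220,160,200,3,"pics/s1c.png")
crop("pics/top1.png",360,220,160,120,5,"pics/t1c.png")
E
```

```text
0.1 [ 164.96645708 -524.41274468  204.92873577] [-3.14050505e+00 -7.31413713e-05  3.04777461e-01] [-1.33264891e+00  3.00420159e-01  1.52154690e+00  5.83904145e-07
  1.32071565e+00 -6.66302277e-02]
```

View pics/s1c.png

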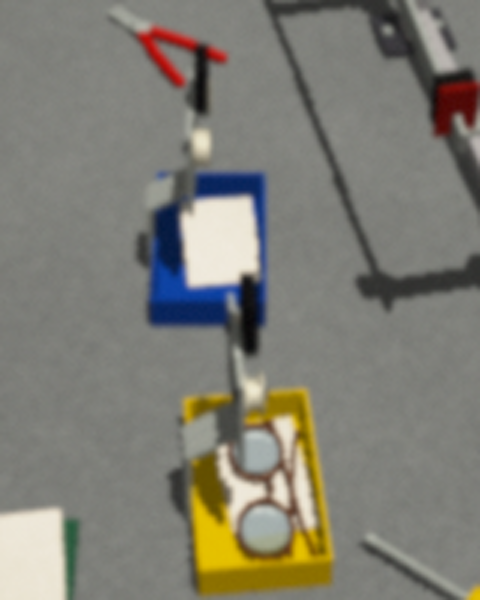

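View pics/t1c.png

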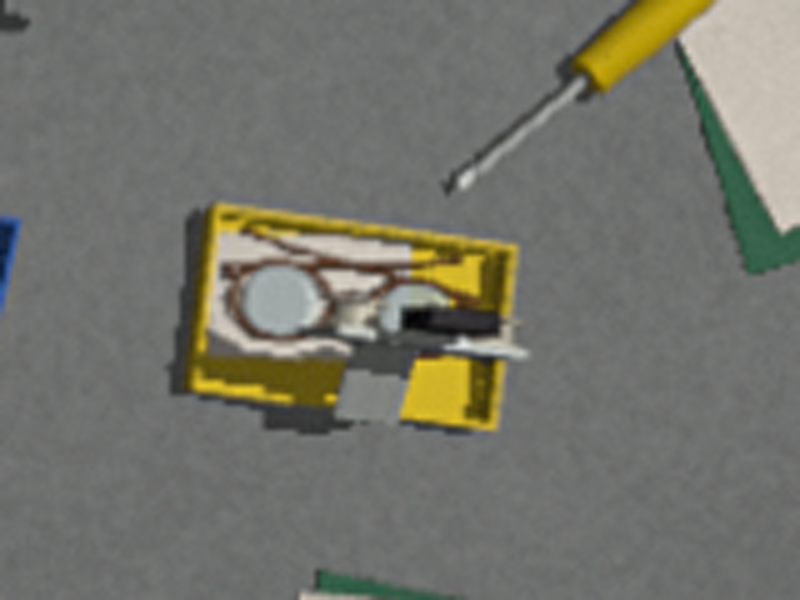

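The call was refused, so the arm hasn't moved. I'll repeat it with every field filled in.

Call:
play_rows(commands=[{"x":0,"y":0,"z":-0.03,"wx":0,"wy":0,"wz":0,"grip":1},{"x":0,"y":0,"z":0,"wx":0,"wy":0,"wz":-9.46,"grip":1},{"x":0,"y":0,"z":0,"wx":0,"wy":0,"wz":-9.46,"grip":1},{"x":0,"y":0,"z":0,"wx":0,"wy":0,"wz":-9.46,"grip":1},{"x":0,"y":0,"z":0,"wx":0,"wy":0,"wz":-9.46,"grip":1},{"x":0,"y":0,"z":0,"wx":0,"wy":0,"wz":-9.46,"grip":1},{"x":0,"y":0,"z":0,"wx":0,"wy":0,"wz":-9.46,"grip":1},{"x":0,"y":0,"z":0,"wx":0,"wy":0,"wz":-9.46,"grip":1},{"x":0.0298,"y":0.0333,"z":0,"wx":0,"wy":0,"wz":0,"grip":1},{"x":0.0298,"y":0.0333,"z":0,"wx":0,"wy":0,"wz":0,"grip":1},{"x":0.0298,"y":0.0333,"z":0,"wx":0,"wy":0,"wz":0,"grip":1},{"x":0.0298,"y":0.0333,"z":0,"wx":0,"wy":0,"wz":0,"grip":1},{"x":0.0298,"y":0.0333,"z":0,"wx":0,"wy":0,"wz":0,"grip":1},{"x":0.0298,"y":0.0333,"z":0,"wx":0,"wy":0,"wz":0,"grip":1},{"x":0.0298,"y":0.0333,"z":0,"wx":0,"wy":0,"wz":0,"grip":1},{"x":0.0298,"y":0.0333,"z":0,"wx":0,"wy":0,"wz":0,"grip":1},{"x":0,"y":0,"z":0,"wx":0,"wy":0,"wz":0,"grip":1},{"x":0,"y":0,"z":0,"wx":0,"wy":0,"wz":0,"grip":1}], squeeze=30)

```text
clock: 2.45
eef_pos: [455.7, -317.2, 235.3]
eef_rot: [-3.141, -0.0, 1.461]
wrist_force: [-0.1, -0.4, 0.0]
finger_gap: 94.1
```

```bash
python3 - <<'E'
from h import *
s=manip.read_state();print(s["clock"],s["eef_pos"],s["eef_rot"],s["joints"],s["wrist_force"])
for n in("side",):
    p,d=manip.camera(n); cv2.imwrite(f"pics/{n}2.png",p[:,:,::-1])
crop("pics/side2.png",220,220,160,200,3,"pics/s2c.png")
E
```

```text
2.45 [ 455.71043179 -317.17276504  235.25298041] [-3.14114023e+00 -8.81287359e-05  1.46072677e+00] [-6.73919626e-01  2.90653938e-01  1.46329600e+00 -1.70142011e-04
  1.38807221e+00 -5.63819139e-01] [-0.12893701 -0.43478488  0.00740952]
```

View pics/s2c.png

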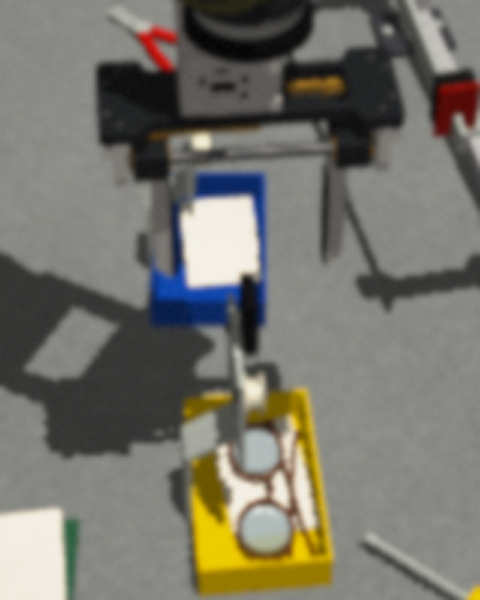

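The fingers straddle the black tab: tips at crop columns 165 and 330, tab at column 248. I'll lower and grip.

Call:
play_rows(commands=[{"x":0,"y":0,"z":0.021,"wx":0,"wy":0,"wz":0,"grip":1},{"x":0,"y":0,"z":0.021,"wx":0,"wy":0,"wz":0,"grip":1},{"x":0,"y":0,"z":0.021,"wx":0,"wy":0,"wz":0,"grip":1},{"x":0,"y":0,"z":0,"wx":0,"wy":0,"wz":0,"grip":0},{"x":0,"y":0,"z":0,"wx":0,"wy":0,"wz":0,"grip":0},{"x":0,"y":0,"z":0,"wx":0,"wy":0,"wz":0,"grip":0},{"x":0,"y":0,"z":0,"wx":0,"wy":0,"wz":0,"grip":0},{"x":0,"y":0,"z":0,"wx":0,"wy":0,"wz":0,"grip":0},{"x":0,"y":0,"z":0,"wx":0,"wy":0,"wz":0,"grip":0}], squeeze=30)

```text
clock: 3.62
eef_pos: [456.1, -317.0, 172.5]
eef_rot: [3.142, 0.0, 1.461]
wrist_force: [-0.2, 0.6, -0.3]
finger_gap: 37.5
```

Call:
play_rows(commands=[{"x":0,"y":0,"z":0,"wx":0,"wy":0,"wz":0,"grip":0},{"x":0,"y":0,"z":0,"wx":0,"wy":0,"wz":0,"grip":0},{"x":0,"y":0,"z":0,"wx":0,"wy":0,"wz":0,"grip":0},{"x":0,"y":0,"z":0,"wx":0,"wy":0,"wz":0,"grip":0},{"x":0,"y":0,"z":0,"wx":0,"wy":0,"wz":0,"grip":0},{"x":0,"y":0,"z":0,"wx":0,"wy":0,"wz":0,"grip":0}], squeeze=30)

```text
clock: 4.38
eef_pos: [456.0, -316.9, 172.4]
eef_rot: [-3.141, -0.0, 1.461]
wrist_force: [0.1, 0.9, -1.1]
finger_gap: 9.6
```

Gap 9.6 mm, so the tab is gripped. I'll lift high enough to pass over the blue carrier.

Call:
play_rows(commands=[{"x":0,"y":0,"z":-0.01,"wx":0,"wy":0,"wz":0,"grip":0},{"x":0,"y":0,"z":-0.02,"wx":0,"wy":0,"wz":0,"grip":0},{"x":0,"y":0,"z":-0.03,"wx":0,"wy":0,"wz":0,"grip":0},{"x":0,"y":0,"z":-0.04,"wx":0,"wy":0,"wz":0,"grip":0},{"x":0,"y":0,"z":-0.04,"wx":0,"wy":0,"wz":0,"grip":0},{"x":0,"y":0,"z":-0.04,"wx":0,"wy":0,"wz":0,"grip":0},{"x":0,"y":0,"z":-0.04,"wx":0,"wy":0,"wz":0,"grip":0},{"x":0,"y":0,"z":-0.025,"wx":0,"wy":0,"wz":0,"grip":0},{"x":0,"y":0,"z":-0.013,"wx":0,"wy":0,"wz":-2.1,"grip":0},{"x":0,"y":0,"z":0,"wx":0,"wy":0,"wz":-2.1,"grip":0},{"x":0,"y":0,"z":0,"wx":0,"wy":0,"wz":-2.1,"grip":0},{"x":0,"y":0,"z":0,"wx":0,"wy":0,"wz":0,"grip":0}], squeeze=50)

```text
clock: 5.88
eef_pos: [456.0, -317.0, 429.6]
eef_rot: [-3.141, -0.001, 1.571]
wrist_force: [-0.1, -0.3, -3.4]
finger_gap: 9.8
```

```bash
python3 - <<'E'
from h import *
s=manip.read_state();print(s["clock"],s["eef_pos"],s["eef_rot"],s["joints"],s["wrist_force"])
for n in("side",):
    p,d=manip.camera(n); cv2.imwrite(f"pics/{n}3.png",p[:,:,::-1])
E
```

```text
5.875 [ 456.00131422 -316.96871965  429.58086827] [-3.14050558e+00 -8.81143262e-04  1.57127672e+00] [-6.73390998e-01  2.63658288e-01  1.06076571e+00  1.05074857e-05
  1.81856795e+00 -6.73869301e-01] [-0.12657344 -0.27687668 -3.39228248]
```

View pics/side3.png

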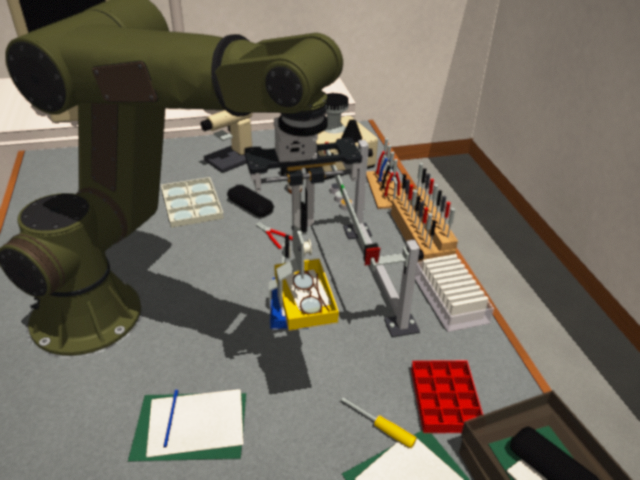

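The carrier hangs level with its tray at about (310,295), weight 3.4 N. Now I'll carry it across.

Call:
play_rows(commands=[{"x":0.012,"y":0.003,"z":0,"wx":0,"wy":0,"wz":0,"grip":0},{"x":0.024,"y":0.005,"z":0,"wx":0,"wy":0,"wz":0,"grip":0},{"x":0.034,"y":0.008,"z":0,"wx":0,"wy":0,"wz":0,"grip":0},{"x":0.0365,"y":0.008,"z":0,"wx":0,"wy":0,"wz":0,"grip":0},{"x":0.0365,"y":0.008,"z":0,"wx":0,"wy":0,"wz":0,"grip":0},{"x":0.0365,"y":0.008,"z":0,"wx":0,"wy":0,"wz":0,"grip":0},{"x":0.0365,"y":0.008,"z":0,"wx":0,"wy":0,"wz":0,"grip":0},{"x":0.0365,"y":0.008,"z":0,"wx":0,"wy":0,"wz":0,"grip":0},{"x":0.0365,"y":0.008,"z":0,"wx":0,"wy":0,"wz":0,"grip":0},{"x":0.0365,"y":0.008,"z":0,"wx":0,"wy":0,"wz":0,"grip":0},{"x":0.0365,"y":0.008,"z":0,"wx":0,"wy":0,"wz":0,"grip":0},{"x":0.034,"y":0.008,"z":0,"wx":0,"wy":0,"wz":0,"grip":0},{"x":0.024,"y":0.007,"z":0,"wx":0,"wy":0,"wz":0,"grip":0},{"x":0.012,"y":0.004,"z":0,"wx":0,"wy":0,"wz":0,"grip":0},{"x":0,"y":0,"z":0,"wx":0,"wy":2,"wz":0,"grip":0},{"x":0,"y":0,"z":0,"wx":0,"wy":2,"wz":0,"grip":0},{"x":0,"y":0,"z":0,"wx":0,"wy":2,"wz":0,"grip":0},{"x":0,"y":0,"z":0,"wx":0,"wy":0,"wz":0,"grip":0}], squeeze=50)

```text
clock: 8.18
eef_pos: [555.2, 113.9, 430.6]
eef_rot: [3.141, -0.105, 1.569]
wrist_force: [-0.1, -0.1, -1.6]
finger_gap: 9.8
```

```bash
python3 - <<'E'
from h import *
s=manip.read_state();print(s["clock"],s["eef_pos"],s["eef_rot"],s["joints"],s["wrist_force"])
for n in("side",):
    p,d=manip.camera(n); cv2.imwrite(f"pics/{n}4.png",p[:,:,::-1])
crop("pics/side4.png",240,40,200,260,2.3,"pics/s4c.png")
E
```

```text
8.175 [555.16721345 113.87753883 430.61496605] [ 3.14136365 -0.10545103  1.56875486] [0.08742951 0.27848706 1.04319883 0.1080668  1.80887604 0.11557234] [-0.05986979 -0.09743536 -1.64858519]
```

View pics/s4c.png

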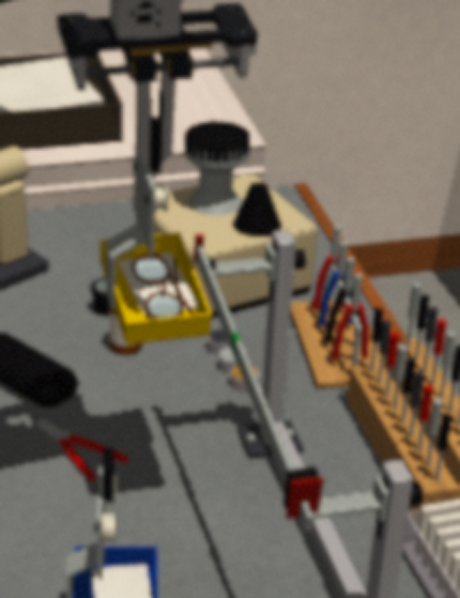

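Call:
play_rows(commands=[{"x":-0.001,"y":0,"z":0.01,"wx":0,"wy":0,"wz":0,"grip":0},{"x":-0.002,"y":0,"z":0.02,"wx":0,"wy":0,"wz":0,"grip":0},{"x":-0.0025,"y":0,"z":0.025,"wx":0,"wy":0,"wz":0,"grip":0},{"x":-0.0025,"y":0,"z":0.025,"wx":0,"wy":0,"wz":0,"grip":0},{"x":-0.002,"y":0,"z":0.015,"wx":0,"wy":0,"wz":0,"grip":0},{"x":-0.001,"y":0,"z":0.01,"wx":0,"wy":0,"wz":0,"grip":0},{"x":0,"y":0.01,"z":0,"wx":0,"wy":0,"wz":0,"grip":0},{"x":0,"y":0.015,"z":0,"wx":0,"wy":0,"wz":0,"grip":0},{"x":0,"y":0.015,"z":0,"wx":0,"wy":0,"wz":0,"grip":0},{"x":0,"y":0.01,"z":0,"wx":0,"wy":0,"wz":0,"grip":0},{"x":0,"y":0,"z":0,"wx":0,"wy":0,"wz":0,"grip":0}], squeeze=50)

```text
clock: 9.6
eef_pos: [605.8, 114.9, 324.7]
eef_rot: [-3.141, -0.105, 1.57]
wrist_force: [-0.3, 0.5, -1.9]
finger_gap: 9.9
```

```bash
python3 - <<'E'
from h import *
s=manip.read_state();print(s["clock"],s["eef_pos"],s["eef_rot"],s["joints"],s["wrist_force"],s["moment"])
for n in("side","top"):
    p,d=manip.camera(n); cv2.imwrite(f"pics/{n}5.png",p[:,:,::-1])
crop("pics/side5.png",260,70,140,180,3.3,"pics/s5c.png")
crop("pics/top5.png",160,130,160,100,5,"pics/t5c.png")
E
```

```text
9.6 [605.75399626 114.94836885 324.7142029 ] [-3.14149442 -0.10472446  1.57033119] [0.08224486 0.39157542 1.1313194  0.10445344 1.60989875 0.08725152] [-0.2676478   0.48255231 -1.89681649] [-0.17871749 -0.01975148  0.02056255]
```

View pics/s5c.png

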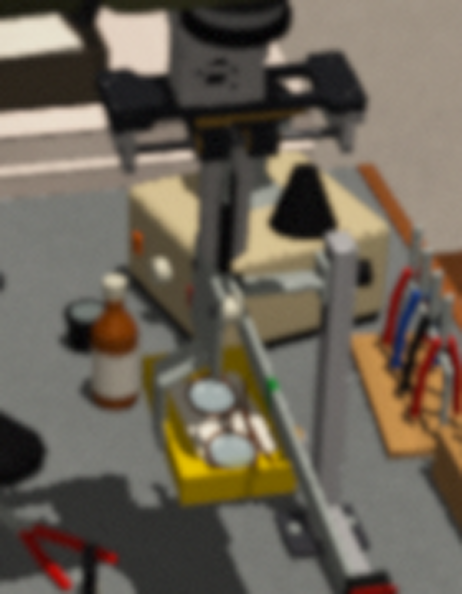

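View pics/t5c.png

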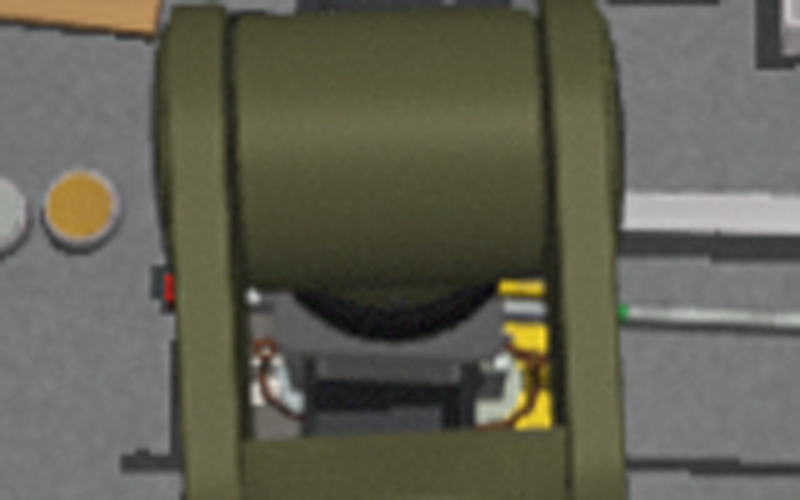

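Call:
play_rows(commands=[{"x":0,"y":0.005,"z":0,"wx":0,"wy":0,"wz":0,"grip":0},{"x":0,"y":0.005,"z":0,"wx":0,"wy":0,"wz":0,"grip":0},{"x":0,"y":0.002,"z":0,"wx":0,"wy":0,"wz":0,"grip":0},{"x":0,"y":0,"z":0,"wx":0,"wy":0,"wz":0,"grip":0}])

```text
clock: 10.2
eef_pos: [617.3, 115.0, 324.7]
eef_rot: [-3.141, -0.105, 1.57]
wrist_force: [1.2, 0.4, -2.1]
finger_gap: 9.9
```

Call:
play_rows(commands=[{"x":0,"y":0.0015,"z":0,"wx":0,"wy":0,"wz":0,"grip":0},{"x":0,"y":0.0015,"z":0,"wx":0,"wy":0,"wz":0,"grip":0},{"x":0,"y":0,"z":0,"wx":0,"wy":0,"wz":0,"grip":0}])

```text
clock: 10.58
eef_pos: [620.2, 115.0, 324.8]
eef_rot: [-3.142, -0.105, 1.57]
wrist_force: [-0.4, -0.6, -2.5]
finger_gap: 9.7
```

Call:
play_rows(commands=[{"x":0,"y":0.001,"z":0,"wx":0,"wy":0,"wz":0,"grip":0},{"x":0,"y":0.001,"z":0,"wx":0,"wy":0,"wz":0,"grip":0},{"x":0,"y":0,"z":0,"wx":0,"wy":0,"wz":0,"grip":0}])

```text
clock: 10.95
eef_pos: [622.2, 115.0, 324.8]
eef_rot: [-3.142, -0.105, 1.571]
wrist_force: [0.4, -0.1, -1.9]
finger_gap: 9.8
```

Call:
play_rows(commands=[{"x":0,"y":0.001,"z":0,"wx":0,"wy":0,"wz":0,"grip":0},{"x":0,"y":0.001,"z":0,"wx":0,"wy":0,"wz":0,"grip":0},{"x":0,"y":0,"z":0,"wx":0,"wy":0,"wz":0,"grip":0}])

```text
clock: 11.32
eef_pos: [624.2, 115.0, 324.8]
eef_rot: [-3.142, -0.105, 1.57]
wrist_force: [-1.1, 0.2, -1.7]
finger_gap: 9.8
```

Call:
play_rows(commands=[{"x":0,"y":0.001,"z":0,"wx":0,"wy":0,"wz":0,"grip":0},{"x":0,"y":0.001,"z":0,"wx":0,"wy":0,"wz":0,"grip":0},{"x":0,"y":0,"z":0,"wx":0,"wy":0,"wz":0,"grip":0}])

```text
clock: 11.7
eef_pos: [626.2, 115.0, 324.8]
eef_rot: [-3.142, -0.105, 1.571]
wrist_force: [-0.6, -0.3, -2.2]
finger_gap: 9.6
```

Call:
play_rows(commands=[{"x":0,"y":0.001,"z":0,"wx":0,"wy":0,"wz":0,"grip":0},{"x":0,"y":0,"z":0,"wx":0,"wy":0,"wz":0,"grip":0}])

```text
clock: 11.95
eef_pos: [627.2, 115.0, 324.8]
eef_rot: [-3.142, -0.105, 1.571]
wrist_force: [0.7, 0.2, -2.1]
finger_gap: 9.8
```

Call:
play_rows(commands=[{"x":0,"y":0.001,"z":0,"wx":0,"wy":0,"wz":0,"grip":0},{"x":0,"y":0,"z":0,"wx":0,"wy":0,"wz":0,"grip":0}])

```text
clock: 12.2
eef_pos: [628.2, 115.0, 324.9]
eef_rot: [3.142, -0.105, 1.57]
wrist_force: [-0.2, -0.5, -2.6]
finger_gap: 9.8
```

Call:
play_rows(commands=[{"x":0,"y":0.001,"z":0,"wx":0,"wy":0,"wz":0,"grip":0},{"x":0,"y":0,"z":0,"wx":0,"wy":0,"wz":0,"grip":0}])

```text
clock: 12.45
eef_pos: [629.2, 115.0, 324.8]
eef_rot: [-3.142, -0.105, 1.571]
wrist_force: [-0.1, 0.2, -1.9]
finger_gap: 9.5
```

Call:
play_rows(commands=[{"x":0,"y":0.001,"z":0,"wx":0,"wy":0,"wz":0,"grip":0},{"x":0,"y":0,"z":0,"wx":0,"wy":0,"wz":0,"grip":0}])

```text
clock: 12.7
eef_pos: [630.2, 115.0, 324.8]
eef_rot: [-3.142, -0.105, 1.57]
wrist_force: [-0.3, 0.8, -1.7]
finger_gap: 9.4
```

Call:
play_rows(commands=[{"x":0,"y":0.001,"z":0,"wx":0,"wy":0,"wz":0,"grip":0},{"x":0,"y":0,"z":0,"wx":0,"wy":0,"wz":0,"grip":0}])

```text
clock: 12.95
eef_pos: [631.2, 115.0, 324.8]
eef_rot: [-3.142, -0.105, 1.57]
wrist_force: [0.0, 0.6, -2.3]
finger_gap: 9.6
```

Call:
play_rows(commands=[{"x":0,"y":0.001,"z":0,"wx":0,"wy":0,"wz":0,"grip":0},{"x":0,"y":0,"z":0,"wx":0,"wy":0,"wz":0,"grip":0}])

```text
clock: 13.2
eef_pos: [632.0, 115.0, 324.8]
eef_rot: [-3.141, -0.105, 1.571]
wrist_force: [-2.4, 0.1, -2.4]
finger_gap: 9.9
```

```bash
python3 - <<'E'
from h import *
s=manip.read_state();print(s["clock"],s["eef_pos"],s["wrist_force"],s["moment"])
for n in("side",):
    p,d=manip.camera(n); cv2.imwrite(f"pics/{n}6.png",p[:,:,::-1])
crop("pics/side6.png",290,110,90,120,5,"pics/s6c.png")
E
```

```text
13.2 [632.0451423  115.00945105 324.7912935 ] [-2.39570208  0.13723984 -2.42587681] [-0.14355542  0.3959701   0.15609166]
```

View pics/s6c.png

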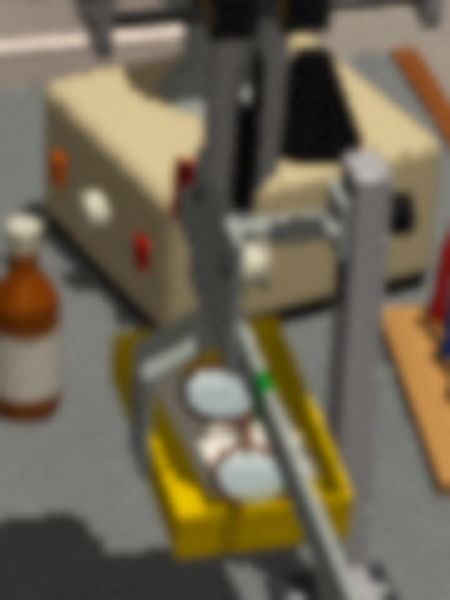

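Sideways contact at TCP x ≈ 631.6: Fx is −2.4 N with a matching moment. I'll back off 4 mm to centre the treads over the bar, then lower.

Call:
play_rows(commands=[{"x":0,"y":-0.002,"z":0,"wx":0,"wy":0,"wz":0,"grip":0},{"x":0,"y":-0.002,"z":0,"wx":0,"wy":0,"wz":0,"grip":0},{"x":0,"y":0,"z":0.003,"wx":0,"wy":0,"wz":0,"grip":0},{"x":0,"y":0,"z":0.003,"wx":0,"wy":0,"wz":0,"grip":0},{"x":0,"y":0,"z":0.002,"wx":0,"wy":0,"wz":0,"grip":0},{"x":0,"y":0,"z":0,"wx":0,"wy":0,"wz":0,"grip":0}])

```text
clock: 14.0
eef_pos: [628.2, 115.8, 316.7]
eef_rot: [-3.141, -0.105, 1.57]
wrist_force: [0.2, -0.2, -3.0]
finger_gap: 9.5
```

Call:
play_rows(commands=[{"x":0,"y":0,"z":0.001,"wx":0,"wy":0,"wz":0,"grip":0},{"x":0,"y":0,"z":0.001,"wx":0,"wy":0,"wz":0,"grip":0},{"x":0,"y":0,"z":0,"wx":0,"wy":0,"wz":0,"grip":0}])

```text
clock: 14.38
eef_pos: [628.2, 116.0, 314.9]
eef_rot: [-3.142, -0.105, 1.57]
wrist_force: [0.5, -0.3, -3.2]
finger_gap: 9.9
```

Call:
play_rows(commands=[{"x":0,"y":0,"z":0.001,"wx":0,"wy":0,"wz":0,"grip":0},{"x":0,"y":0,"z":0.001,"wx":0,"wy":0,"wz":0,"grip":0},{"x":0,"y":0,"z":0,"wx":0,"wy":0,"wz":0,"grip":0}])

```text
clock: 14.75
eef_pos: [628.2, 116.2, 312.8]
eef_rot: [-3.141, -0.105, 1.57]
wrist_force: [-0.4, 0.4, -1.3]
finger_gap: 9.9
```

Call:
play_rows(commands=[{"x":0,"y":0,"z":0.001,"wx":0,"wy":0,"wz":0,"grip":0},{"x":0,"y":0,"z":0,"wx":0,"wy":0,"wz":0,"grip":0}])

```text
clock: 15.0
eef_pos: [628.2, 116.4, 311.9]
eef_rot: [-3.141, -0.105, 1.57]
wrist_force: [0.2, -0.1, -2.2]
finger_gap: 9.9
```

Call:
play_rows(commands=[{"x":0,"y":0,"z":0.001,"wx":0,"wy":0,"wz":0,"grip":0},{"x":0,"y":0,"z":0,"wx":0,"wy":0,"wz":0,"grip":0}])

```text
clock: 15.25
eef_pos: [628.2, 116.5, 310.9]
eef_rot: [-3.141, -0.105, 1.571]
wrist_force: [-0.3, -0.8, -2.2]
finger_gap: 9.6
```

Call:
play_rows(commands=[{"x":0,"y":0,"z":0.001,"wx":0,"wy":0,"wz":0,"grip":0},{"x":0,"y":0,"z":0,"wx":0,"wy":0,"wz":0,"grip":0}])

```text
clock: 15.5
eef_pos: [628.1, 116.6, 309.9]
eef_rot: [-3.141, -0.105, 1.57]
wrist_force: [-0.0, 0.1, -1.9]
finger_gap: 9.7
```

Call:
play_rows(commands=[{"x":0,"y":0,"z":0.001,"wx":0,"wy":0,"wz":0,"grip":0},{"x":0,"y":0,"z":0,"wx":0,"wy":0,"wz":0,"grip":0}])

```text
clock: 15.75
eef_pos: [628.2, 116.7, 308.9]
eef_rot: [-3.141, -0.105, 1.57]
wrist_force: [-0.0, -0.5, -2.1]
finger_gap: 9.8
```

Call:
play_rows(commands=[{"x":0,"y":0,"z":0.001,"wx":0,"wy":0,"wz":0,"grip":0},{"x":0,"y":0,"z":0,"wx":0,"wy":0,"wz":0,"grip":0}])

```text
clock: 16.0
eef_pos: [628.1, 116.8, 307.9]
eef_rot: [-3.141, -0.105, 1.571]
wrist_force: [-0.2, -0.2, -2.2]
finger_gap: 9.5
```

Call:
play_rows(commands=[{"x":0,"y":0,"z":0.001,"wx":0,"wy":0,"wz":0,"grip":0},{"x":0,"y":0,"z":0,"wx":0,"wy":0,"wz":0,"grip":0}])

```text
clock: 16.25
eef_pos: [628.2, 116.9, 306.9]
eef_rot: [-3.141, -0.105, 1.57]
wrist_force: [0.6, -0.1, -1.4]
finger_gap: 9.7
```

Call:
play_rows(commands=[{"x":0,"y":0,"z":0.001,"wx":0,"wy":0,"wz":0,"grip":0},{"x":0,"y":0,"z":0,"wx":0,"wy":0,"wz":0,"grip":0}])

```text
clock: 16.5
eef_pos: [628.2, 117.0, 305.8]
eef_rot: [-3.141, -0.105, 1.571]
wrist_force: [-0.0, 0.2, -2.1]
finger_gap: 10.1
```

Call:
play_rows(commands=[{"x":0,"y":0,"z":0.001,"wx":0,"wy":0,"wz":0,"grip":0},{"x":0,"y":0,"z":0,"wx":0,"wy":0,"wz":0,"grip":0}])

```text
clock: 16.75
eef_pos: [628.2, 117.1, 304.9]
eef_rot: [-3.141, -0.105, 1.571]
wrist_force: [0.0, 1.1, -3.3]
finger_gap: 9.3
```

Call:
play_rows(commands=[{"x":0,"y":0,"z":0.001,"wx":0,"wy":0,"wz":0,"grip":0},{"x":0,"y":0,"z":0,"wx":0,"wy":0,"wz":0,"grip":0}])

```text
clock: 17.0
eef_pos: [628.2, 117.2, 304.1]
eef_rot: [3.141, -0.105, 1.57]
wrist_force: [-0.4, -0.7, -0.3]
finger_gap: 9.6
```

Call:
play_rows(commands=[{"x":0,"y":0,"z":0.0005,"wx":0,"wy":0,"wz":0,"grip":0},{"x":0,"y":0,"z":0,"wx":0,"wy":0,"wz":0,"grip":0}])

```text
clock: 17.25
eef_pos: [628.2, 117.2, 303.7]
eef_rot: [3.141, -0.105, 1.571]
wrist_force: [0.3, 0.9, -0.4]
finger_gap: 9.4
```

```bash
python3 - <<'E'
from h import *
for n in("side",):
    p,d=manip.camera(n); cv2.imwrite(f"pics/{n}7.png",p[:,:,::-1])
s=manip.read_state();print(s["clock"],s["eef_pos"],s["wrist_force"],s["moment"])
crop("pics/side7.png",300,120,60,80,7,"pics/s7c.png")
E
```

```text
17.3 [628.22219222 117.23069591 303.69102479] [0.17751911 0.43712158 0.93600503] [-0.15477444 -0.00861711  0.06324683]
```

View pics/s7c.png

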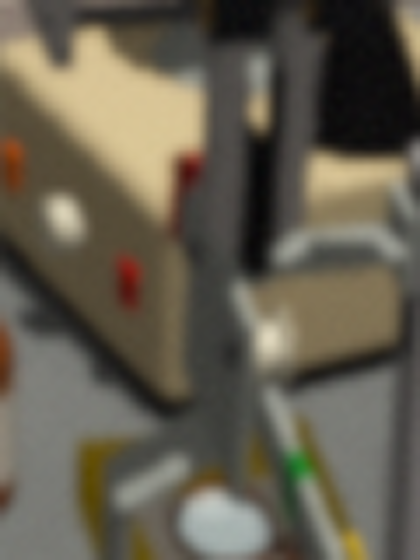

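Vertical contact at hook z ≈ 267 (Fz went from −2.2 to about +0.5). To confirm that the treads are on the bar and not a flange, I'll do a small sideways probe.

Call:
play_rows(commands=[{"x":0,"y":0,"z":0.0005,"wx":0,"wy":0,"wz":0,"grip":0},{"x":0,"y":0,"z":0,"wx":0,"wy":0,"wz":0,"grip":0}])

```text
clock: 17.55
eef_pos: [628.2, 117.3, 303.3]
eef_rot: [3.141, -0.105, 1.571]
wrist_force: [-0.2, -0.3, 2.0]
finger_gap: 9.9
```

Call:
play_rows(commands=[{"x":0,"y":0.001,"z":0,"wx":0,"wy":0,"wz":0,"grip":0},{"x":0,"y":0.001,"z":0,"wx":0,"wy":0,"wz":0,"grip":0},{"x":0,"y":0,"z":0,"wx":0,"wy":0,"wz":0,"grip":0}])

```text
clock: 17.92
eef_pos: [630.2, 117.3, 303.0]
eef_rot: [-3.141, -0.105, 1.571]
wrist_force: [-2.1, -0.1, 2.8]
finger_gap: 9.8
```

Call:
play_rows(commands=[{"x":0,"y":0.0005,"z":0,"wx":0,"wy":0,"wz":0,"grip":0},{"x":0,"y":0,"z":0,"wx":0,"wy":0,"wz":0,"grip":0}])

```text
clock: 18.18
eef_pos: [630.6, 117.3, 303.0]
eef_rot: [-3.141, -0.105, 1.571]
wrist_force: [-4.0, -0.1, 3.8]
finger_gap: 10.0
```

Call:
play_rows(commands=[{"x":0,"y":-0.0015,"z":0,"wx":0,"wy":0,"wz":0,"grip":0},{"x":0,"y":-0.0015,"z":0,"wx":0,"wy":0,"wz":0,"grip":0},{"x":0,"y":-0.0015,"z":0,"wx":0,"wy":0,"wz":0,"grip":0},{"x":0,"y":0,"z":0,"wx":0,"wy":0,"wz":0,"grip":0}])

```text
clock: 18.68
eef_pos: [626.2, 117.2, 303.1]
eef_rot: [3.141, -0.105, 1.57]
wrist_force: [1.7, -0.4, 2.1]
finger_gap: 9.8
```

Call:
play_rows(commands=[{"x":0,"y":-0.0005,"z":0,"wx":0,"wy":0,"wz":0,"grip":0},{"x":0,"y":0,"z":0,"wx":0,"wy":0,"wz":0,"grip":0}])

```text
clock: 18.92
eef_pos: [625.8, 117.3, 303.1]
eef_rot: [3.141, -0.105, 1.571]
wrist_force: [2.5, -0.2, 3.4]
finger_gap: 9.9
```

```bash
python3 - <<'E'
from h import *
for n in("side",):
    p,d=manip.camera(n); cv2.imwrite(f"pics/{n}8.png",p[:,:,::-1])
s=manip.read_state();print(s["clock"],s["eef_pos"],s["wrist_force"],s["moment"])
E
```

```text
18.975 [625.83493132 117.24417465 303.06604715] [ 3.54956497 -1.6845548   2.78509398] [-0.20424328 -0.89648483  0.00103505]
```

Forces are symmetric, about ±4 N at 630.6 and 625.8, so the bar is captured between the flanges with its centre at x = 628.2. I'll recentre and check for load on both rollers.

Call:
play_rows(commands=[{"x":0,"y":0.0015,"z":0,"wx":0,"wy":0,"wz":0,"grip":0},{"x":0,"y":0.001,"z":0,"wx":0,"wy":0,"wz":0,"grip":0},{"x":0,"y":0,"z":0,"wx":0,"wy":0,"wz":0,"grip":0},{"x":0,"y":0,"z":0,"wx":0,"wy":0,"wz":0,"grip":0}])

```text
clock: 19.48
eef_pos: [628.0, 117.3, 302.9]
eef_rot: [-3.141, -0.105, 1.571]
wrist_force: [-2.4, -0.0, 4.1]
finger_gap: 9.9
```

```bash
python3 - <<'E'
from h import *
for n in("side","top"):
    p,d=manip.camera(n); cv2.imwrite(f"pics/{n}9.png",p[:,:,::-1])
    s=manip.read_state();print(s["clock"],s["eef_pos"],s["wrist_force"],s["moment"])
crop("pics/side9.png",300,110,80,100,6,"pics/s9c.png")
crop("pics/top9.png",160,130,160,100,5,"pics/t9c.png")
E
```

```text
19.525 [628.01892587 117.32982412 302.91976801] [-2.02911209  0.30914552  2.90013333] [-0.18857462  0.6637593   0.12059247]
19.575 [628.03794149 117.34370477 302.93429524] [-4.34919315 -0.60701936  2.97661301] [-0.14779254  0.68418018  0.09560496]
```

View pics/s9c.png

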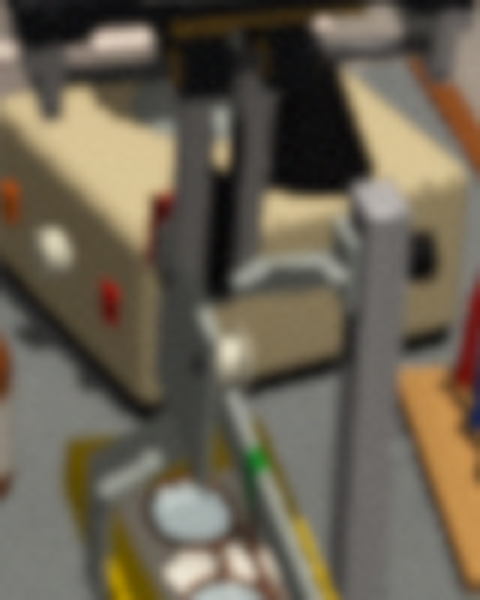

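View pics/t9c.png

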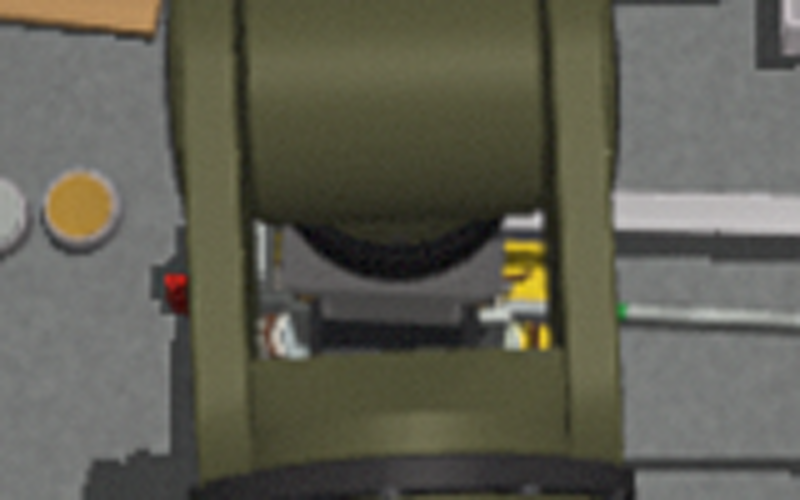

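Call:
play_rows(commands=[{"x":0,"y":0,"z":-0.0005,"wx":0,"wy":0,"wz":0,"grip":0},{"x":0,"y":0,"z":0,"wx":0,"wy":0,"wz":0,"grip":0}])

```text
clock: 19.82
eef_pos: [628.2, 117.3, 303.3]
eef_rot: [-3.141, -0.105, 1.571]
wrist_force: [-2.2, 0.3, 1.3]
finger_gap: 9.6
```

Call:
play_rows(commands=[{"x":0,"y":0,"z":-0.0005,"wx":0,"wy":0,"wz":0,"grip":0},{"x":0,"y":0,"z":0,"wx":0,"wy":0,"wz":0,"grip":0}])

```text
clock: 20.08
eef_pos: [628.2, 117.2, 303.8]
eef_rot: [-3.141, -0.105, 1.57]
wrist_force: [-0.3, -0.4, -0.2]
finger_gap: 9.7
```

Sideways force has gone to about 0, and the rail is carrying nearly the whole weight. I'll settle 0.4 mm lower and open.

Call:
play_rows(commands=[{"x":0,"y":0,"z":0.0004,"wx":0,"wy":0,"wz":0,"grip":0},{"x":0,"y":0,"z":0,"wx":0,"wy":0,"wz":0,"grip":0}])

```text
clock: 20.32
eef_pos: [628.2, 117.2, 303.6]
eef_rot: [3.141, -0.105, 1.57]
wrist_force: [-2.1, -1.1, -0.1]
finger_gap: 9.5
```

Call:
play_rows(commands=[{"x":0,"y":0,"z":0,"wx":0,"wy":0,"wz":0,"grip":1},{"x":0,"y":0,"z":0,"wx":0,"wy":0,"wz":0,"grip":1},{"x":0,"y":0,"z":0,"wx":0,"wy":0,"wz":0,"grip":1},{"x":0,"y":0,"z":0,"wx":0,"wy":0,"wz":0,"grip":1},{"x":0,"y":0,"z":0,"wx":0,"wy":0,"wz":0,"grip":1},{"x":0,"y":0,"z":0,"wx":0,"wy":0,"wz":0,"grip":1},{"x":0,"y":0,"z":0,"wx":0,"wy":0,"wz":0,"grip":1},{"x":0,"y":0,"z":0,"wx":0,"wy":0,"wz":0,"grip":1}])

```text
clock: 21.32
eef_pos: [628.2, 117.2, 303.6]
eef_rot: [-3.142, -0.105, 1.571]
wrist_force: [-0.3, 0.5, -0.1]
finger_gap: 86.2
```

```bash
python3 - <<'E'
from h import *
for n in("side",):
    p,d=manip.camera(n); cv2.imwrite(f"pics/{n}10.png",p[:,:,::-1])
    s=manip.read_state();print(s["clock"],s["eef_pos"],s["wrist_force"],s["moment"])
crop("pics/side10.png",260,70,180,230,2.6,"pics/s10c.png")
E
```

```text
21.375 [628.19669387 117.22844329 303.6053586 ] [ 0.37119123  0.29341815 -0.1030179 ] [-0.06373311 -0.09536447 -0.02245142]
```

View pics/s10c.png

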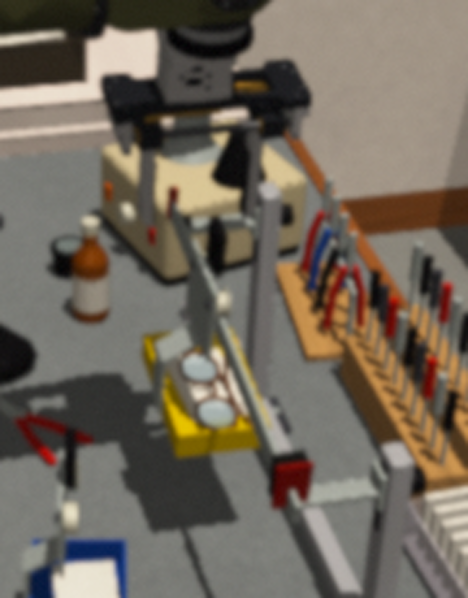

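The carrier hangs on the rail and is rolling down, with its roller at crop (222,300). I'll raise the gripper clear and wait.

Call:
play_rows(commands=[{"x":0,"y":0,"z":0,"wx":0,"wy":0,"wz":0,"grip":1},{"x":0,"y":0,"z":-0.015,"wx":0,"wy":0,"wz":0,"grip":1},{"x":0,"y":0,"z":-0.03,"wx":0,"wy":0,"wz":0,"grip":1},{"x":0,"y":0,"z":-0.03,"wx":0,"wy":0,"wz":0,"grip":1},{"x":0,"y":0,"z":-0.03,"wx":0,"wy":0,"wz":0,"grip":1},{"x":0,"y":-0.03,"z":-0.015,"wx":0,"wy":0,"wz":0,"grip":1},{"x":0,"y":-0.04,"z":0,"wx":0,"wy":0,"wz":0,"grip":1},{"x":0,"y":-0.04,"z":0,"wx":0,"wy":0,"wz":0,"grip":1},{"x":0,"y":-0.04,"z":0,"wx":0,"wy":0,"wz":0,"grip":1},{"x":0,"y":-0.02,"z":0,"wx":0,"wy":0,"wz":0,"grip":1},{"x":0,"y":0,"z":0,"wx":0,"wy":0,"wz":0,"grip":1},{"x":0,"y":0,"z":0,"wx":0,"wy":0,"wz":0,"grip":1},{"x":0,"y":0,"z":0,"wx":0,"wy":0,"wz":0,"grip":1},{"x":0,"y":0,"z":0,"wx":0,"wy":0,"wz":0,"grip":1},{"x":0,"y":0,"z":0,"wx":0,"wy":0,"wz":0,"grip":1},{"x":0,"y":0,"z":0,"wx":0,"wy":0,"wz":0,"grip":1},{"x":0,"y":0,"z":0,"wx":0,"wy":0,"wz":0,"grip":1},{"x":0,"y":0,"z":0,"wx":0,"wy":0,"wz":0,"grip":1},{"x":0,"y":0,"z":0,"wx":0,"wy":0,"wz":0,"grip":1},{"x":0,"y":0,"z":0,"wx":0,"wy":0,"wz":0,"grip":1}])

```text
clock: 23.88
eef_pos: [458.2, 104.7, 423.0]
eef_rot: [3.142, -0.105, 1.571]
wrist_force: [0.8, -0.4, 0.5]
finger_gap: 94.3
```

Call:
play_rows(commands=[{"x":0,"y":0,"z":0,"wx":0,"wy":0,"wz":0,"grip":1},{"x":0,"y":0,"z":0,"wx":0,"wy":0,"wz":0,"grip":1},{"x":0,"y":0,"z":0,"wx":0,"wy":0,"wz":0,"grip":1},{"x":0,"y":0,"z":0,"wx":0,"wy":0,"wz":0,"grip":1},{"x":0,"y":0,"z":0,"wx":0,"wy":0,"wz":0,"grip":1},{"x":0,"y":0,"z":0,"wx":0,"wy":0,"wz":0,"grip":1},{"x":0,"y":0,"z":0,"wx":0,"wy":0,"wz":0,"grip":1},{"x":0,"y":0,"z":0,"wx":0,"wy":0,"wz":0,"grip":1},{"x":0,"y":0,"z":0,"wx":0,"wy":0,"wz":0,"grip":1},{"x":0,"y":0,"z":0,"wx":0,"wy":0,"wz":0,"grip":1},{"x":0,"y":0,"z":0,"wx":0,"wy":0,"wz":0,"grip":1},{"x":0,"y":0,"z":0,"wx":0,"wy":0,"wz":0,"grip":1},{"x":0,"y":0,"z":0,"wx":0,"wy":0,"wz":0,"grip":1},{"x":0,"y":0,"z":0,"wx":0,"wy":0,"wz":0,"grip":1}])

```text
clock: 25.62
eef_pos: [458.2, 104.8, 422.9]
eef_rot: [-3.142, -0.105, 1.571]
wrist_force: [0.1, -0.3, 0.3]
finger_gap: 94.1
```

```bash
python3 - <<'E'
from h import *
for n in("side","top"):
    p,d=manip.camera(n); cv2.imwrite(f"pics/{n}11.png",p[:,:,::-1])
    s=manip.read_state();print(s["clock"],s["eef_pos"],s["wrist_force"])
crop("pics/side11.png",280,120,180,220,2.7,"pics/s11c.png")
E
```

```text
25.675 [458.18241033 104.73654408 422.95025793] [ 0.71661933 -0.98820586 -1.08684428]
25.725 [458.17331478 104.7326572  422.94382046] [-0.32572939 -0.78502097 -0.15244586]
```

View pics/s11c.png

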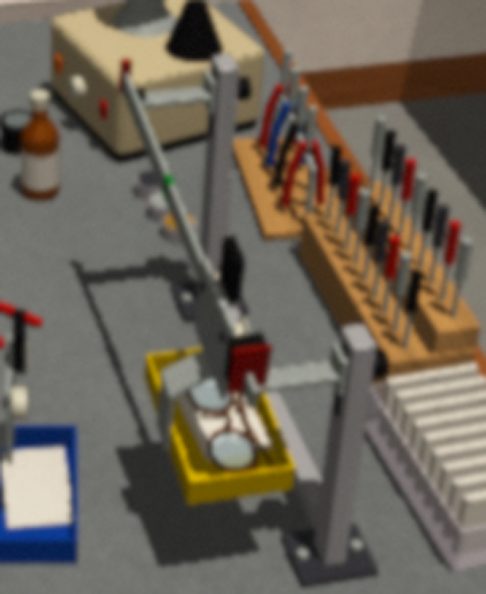

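View pics/top11.png

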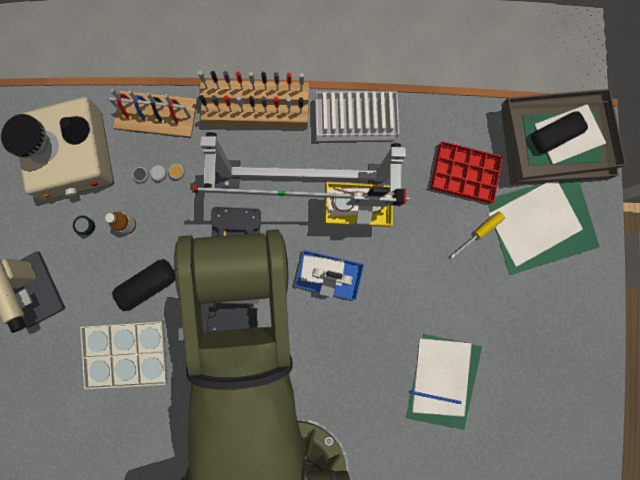

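The carrier hangs at the stop, tray at top (358,203) and tab next to the red stop plate. I'll check that it's at rest and where it should be.

Call:
play_rows(commands=[{"x":0,"y":0,"z":0,"wx":0,"wy":0,"wz":0,"grip":1},{"x":0,"y":0,"z":0,"wx":0,"wy":0,"wz":0,"grip":1},{"x":0,"y":0,"z":0,"wx":0,"wy":0,"wz":0,"grip":1},{"x":0,"y":0,"z":0,"wx":0,"wy":0,"wz":0,"grip":1},{"x":0,"y":0,"z":0,"wx":0,"wy":0,"wz":0,"grip":1},{"x":0,"y":0,"z":0,"wx":0,"wy":0,"wz":0,"grip":1},{"x":0,"y":0,"z":0,"wx":0,"wy":0,"wz":0,"grip":1},{"x":0,"y":0,"z":0,"wx":0,"wy":0,"wz":0,"grip":1}])

```text
clock: 26.72
eef_pos: [458.2, 104.7, 422.9]
eef_rot: [3.142, -0.105, 1.57]
wrist_force: [-0.2, -0.7, 0.4]
finger_gap: 93.7
```

```bash
python3 - <<'E'
from h import *
for n in("side","top"):
    p,d=manip.camera(n); cv2.imwrite(f"pics/{n}12.png",p[:,:,::-1])
    a=cv2.imread(f"pics/{n}11.png");b=cv2.imread(f"pics/{n}12.png");D=cv2.absdiff(a,b).max(2)
    x0,y0,x1,y1=(330,200,420,310) if n=="side" else (310,170,420,240)
    print(n,D[y0:y1,x0:x1].max(),(D[y0:y1,x0:x1]>40).sum(),"blue/other change vs start:")
bar=lambda y:263.7-0.2+ (y-117)*0.105
s6=np.array([0,-np.sin(.105),np.cos(.105)])
H=np.array([628.1,-140,240.]); G=H+55*np.array([0,-.105,.9945]); print(H,G,proj("top",[H,G]),proj("side",[H,G]))
L=[(50,75,28),(50,-75,28),(-40,-75,28),(-40,75,28)]
R=cv2.Rodrigues(np.array([.105,0,0]))[0]
Wp=np.array([H+R@(np.array(l)-[0,0,135]) for l in L]);print(proj("top",Wp).round(1).tolist())
crop("pics/top12.png",300,165,130,80,6,"pics/t12c.png")
E
```

```text
side 10 0 blue/other change vs start:
top 18 0 blue/other change vs start:
[ 628.1 -140.   240. ] [ 628.1    -145.775   294.6975] [[371.36103364 195.38760135]
 [378.37684686 190.24433468]] [[363.39797577 237.01104349]
 [365.72730739 218.13607354]]
[[326.6, 180.1], [392.4, 183.6], [392.2, 223.3], [325.8, 220.5]]
```

View pics/t12c.png

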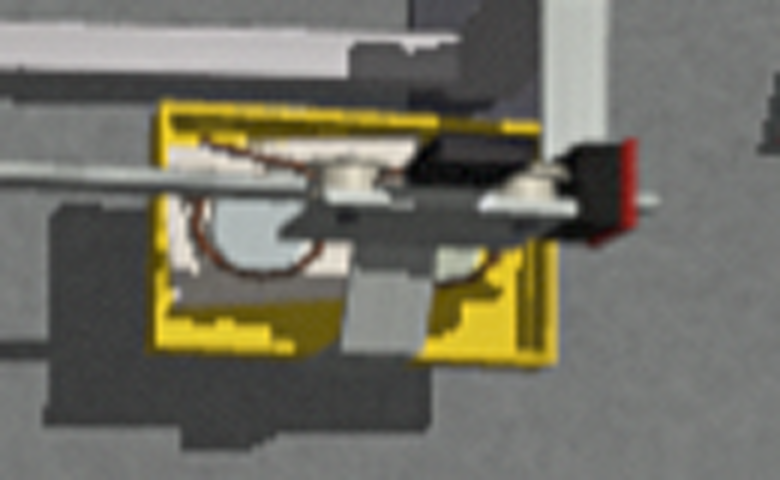

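Both rollers are on the bar at crop (352,178) and (530,190), with the lower one against the stop. The tray corner is within about 2 px of the predicted rest position. Handing in.

```bash
python3 -c "
from cell import manip
print(manip.sign_off())"
```

```text
the job is handed in; nothing more can be done
None
```

The yellow carrier is hanging on the rail and has come to rest at the rubber stop. I handed the job in at about 27 s of the 54 s allowed.

- **Finding the rail:** The strap touched the bar's side at 2.4 N, which put the bar's middle at x ≈ 628 mm. I centred the rollers over it and lowered them until they met the bar at about z = 267 mm. Pressing stayed at about 4 N or less on the wrist reading.
- **Checking the fit:** I probed about 2.4 mm to each side. This gave up to about 4 N each way and no drop in height. Some of that was friction, because it faded when I eased the pressing. So the forces alone don't prove the bar was between the flanges, but the pictures afterwards show both rollers on the bar.
- **Letting go:** I opened the gripper once the rail was carrying nearly all the weight, and the carrier rolled down by itself.
- **Last checks:** Two sets of pictures about 1 s apart show no movement, and the lower roller is against the stop. The tray is within about 2 pixels of where it should rest. The gripper was well clear, and the blue carrier and the other things look untouched in the pictures.

One move call was refused at the start because I had left fields out of the rows; nothing had moved.

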